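# Hang the orange rail cup between its neighbours

### The job

Hang the empty orange cup back in its place on the bar of the blue stand: pick it up by its hook, carry it over the hanging cups and let it down from above between the grey one and the blue one, easing gently past them (they have crept together, so one of them has to give way along the bar) until its hook sits fully home on the bar, then let go. The grey and blue cups must stay hanging and must not be pressed hard, the hook must not be forced down on the bar, and the other things on the bench are to be left alone.

Things in the scene. Friction and masses are not known exactly. Their poses are not given: they have to be found in the camera images.
- cup: Orange rail cup to hang, empty, 160 g, on the bench. Sizes in mm: 60 deep (x), 90 high to the rim; only the sides (y) taper: 52 wide at the foot, 70 wide from 76 up (straight rim band); widest at the back corners (x 15 to 30), 2 less per side in front. Walls 3 thick, back wall 5 (x 25 to 30). The hook is behind, at +x. Inside, 52 is free in front of the back wall. Origin: centre of the underside, z up, front is -x.
- cup_hook (a point): Centre of the top of the orange cup's hook, at x 35.5, y 0, z 95 mm in the cup's frame. Hook 60 mm wide (y): back wall, 5 mm bridge, lip 5 mm thick with round end 24 mm down (x = 41 to 46); slot for the bar 11 mm. Grasp from above across the hook along x (21 mm: one finger inside the cup, one behind the lip), about 10 mm below the top. Home: this point is 5 mm above the bar's top.
- grey_cup: Grey cup, about 220 g, shape, size, origin and axes as the orange cup, markers standing in it up to 30 mm above the rim. Hangs loose by its hook, foot swung in under the bar by about 3 degrees. Slides along the bar under a few newtons until it meets a holder screwed to the bar. Its hook is brittle: never push this cup with more than 12 N.
- grey_cup_hook (a point): Centre of the top of the grey cup's hook, which reads about 5 mm above the bar's top.
- blue_cup: Blue cup with pencils in it, about 220 g, otherwise as the grey cup in shape, size and hanging; also never to be pushed with more than 12 N. Grey and blue hang side by side, either one on the left, with about 58 mm free between their rims: the orange cup's foot passes, its 70 mm rim has to ease them apart.
- blue_cup_hook (a point): Centre of the top of the blue cup's hook, which reads about 5 mm above the bar's top.
- rack: Blue stand fixed to the bench. Level aluminium bar along its y axis, 8 mm thick (x), 60 high, rounded top at 150 mm, 400 long between uprights 158 mm high. Cups hang on its -x side, towards the robot. Origin on the bench below the bar's middle. A plywood awl block (41 mm wide) and a dark scissor hook (12 mm) are screwed to the bar, one beyond each hanging cup; their sides vary and are not reported.
- bar_mid (a point): Middle of the bar's top edge. The cup beside the awl block can give way about 1 mm, the one beside the scissor hook about 14 mm; with three cups hung some 3.5 mm are spare. So the right place is 5 to 9 mm off the middle of the gap as found, to a side to be felt: yield from the cup that pushes back. Pressing a hook on the bar with over 30 N is forcing it.
- pen_pot: Grey round pot with markers in it, standing on the bench, 72 mm across, 140 mm high. Bystander. Origin: centre of the underside.
- glue_jar: Amber glass jar with white cap, 64 mm across, 85 mm high. Bystander. Origin: centre of the underside.
- tape_core: Cardboard ring lying flat, 90 mm across, 25 mm high. Bystander. Origin: centre of the underside.
- mallet: Mallet, 260 mm long, lying on the green mat. Bystander.
- steel_rule: Steel rule, 200 by 30 by 5 mm, lying on the green mat. Bystander.
- marker: Red marker with black cap, 125 mm long, 15 mm thick, lying on the bench. Bystander.

How it is judged:
By the outcome, as a careful person would: the job done as asked, in the order asked, and still so for the second after the job is handed in, with the robot touching nothing.
It also fails if it takes over 72 s, if anything falls off the work surface, if the arm or the gripper's body presses on something with over 40 N, if the wrist force passes 120 N, or if a joint passes its speed limit or range.

### The arm

A 6-joint arm with a two-finger parallel gripper is mounted at the origin on the work surface. World frame = base frame: x ahead of the robot, y to its left, z up, the work surface at z = 0. Lengths are in mm, angles in degrees, forces in N, time in s.
With the tool pointing down it reaches from about 350 to 850 mm from the base axis. Payload 8.1 kg.
Tool frame: the origin (TCP) lies midway between the tips of the shut fingers; the grasp point (between the pads) lies 19 mm behind it; x points along the fingers, y is the direction in which the jaws open and shut, and the axes are right-handed (so a half turn about x gives the same grasp; the last joint's range is limited). The gripper opens to 85 mm and grips with 20 to 120 N. Pads are 22 mm wide; open, the fingers measure 114 mm over their backs; the gripper's body (76 mm by 85 mm) begins 54 mm behind the grasp point. The pads swing forward as they close: fully open they stand 13 mm farther back than shut.
Start: joints at [-72.445, 7.471, 85.268, -0, 87.261, -4.893], TCP at [229.132, -554.53, 231.292] pointing down, gripper open.
Joint ranges: [-169.43, 169.43], [-51.17, 129.36], [1.28, 143.12], [-76.62, 256.62], [0, 156.53], [-152.29, 152.29]. Speed limits (degrees/s): [136.94, 136.94, 159.86, 180, 180, 180].

### API

Orientations are given as [roll, pitch, yaw] about the fixed x, y, z axes, in that order (R = Rz(yaw) Ry(pitch) Rx(roll)).
In Python, from bench import r gives the robot as it stands.
- The arm moves only by the tool move_arm, never from a script. Its argument "deltas" is a list of rows, each a list of 2 entries, a list of its own where there are three numbers: the shift along the tool's x, y, z in mm, then the turn about the tool's x in degrees. A call has 1 to 12 rows; each row is the pose to reach, as a shift and turn from the pose measured when the call began, along the tool's axes at that moment; what a row does not reach only later rows make up. A row lasts 1/8 s, in which the tool goes at most 62.5 mm and 10.7 degrees, less where a joint would pass 70% of its speed; a pose out of reach is approached as far as the arm can. A call with a gripper value outside its range is refused whole. "jaw" is the opening, from -1 (shut) to 1 (fully open), set as the call begins (left out, the last holds). The fingers move at their own pace and stop on an object; "squeeze" is the grip in N (left out, the last holds). Time passes only in rows, so rows that repeat a pose let the fingers close. It gives the time, the measured TCP pose, the force and the opening at its end, in the units of the state.
- r.sense(): the state, without advancing time (a new reading comes with each control period).
- r.snapshot(name): name is "scene" or "top"; returns (picture, depth): 420x560x3 uint8, red, green, blue; 420x560 float32, mm along the optical axis (not along the pixel's ray), 0 where there is no reading.
- r.get_calibration(name): a dict with "fovy" (degrees; the focal length in pixels is half the picture's height over the tangent of half this angle, whatever the lens; pixels are square), "cx", "cy" (the principal point, pixels), "position" and "attitude" of the camera in the world. Camera axes: x right, y down, z forward; pixel columns grow to the right and rows downward; lengths in mm; the calibration is good to about 2 mm. A picture is of the moment at which its call begins. get_calibration takes no time and is no camera call.
- r.hand_in(): hands the job in, once; it reports no verdict.
The state is a dict: "time": time; "joint_pos": joint angles; "qd": joint speeds; "joint_efforts": joint torques, N m; "tool_pos": TCP position; "tcp_rot": TCP orientation; "ft_force": force on the tool from outside, world axes, zero at the start; "wrist_torque": the same for the moment, N m; "finger_gap": finger opening in mm.
Only numpy, scipy, OpenCV 4.12 (cv2) and the standard library are available. Lean on these libraries where they do the work, as an engineer would, in place of code of your own. Each camera call takes 0.05 s, during which the arm holds its last target. There are 200 camera calls.

## Working session

There is one attempt and no reset: what is moved stays moved. The work goes in short steps, Python scripts to look and compute and a tool call to move; the robot and the scene stay as the last step left them, time stands still between calls to the robot, and variables do not carry over. Pictures are saved under pics/ and viewed, about 8 in all and at most 12, crops included, and the job is handed in when it is done.

Besides the shell and the picture viewer there is one more tool, called after "Emit:" by a JSON object that holds its "api" and its "payload", one argument or row to a line. move_arm: Moves the arm, as the interface text tells. Its arguments: {"type":"object","properties":{"deltas":{"type":"array","items":{"type":"array"}},"jaw":{"type":"number"},"squeeze":{"type":"number"}},"required":["deltas"]}

```bash
ls; mkdir -p pics; cat > h.py <<'E'
import numpy as np, cv2, pickle
from scipy.spatial.transform import Rotation as R
from bench import r
def snap(n,tag):
    p,d=r.snapshot(n); cv2.imwrite(f'pics/{tag}.png',cv2.cvtColor(p,cv2.COLOR_RGB2BGR)); np.save(f'pics/{tag}.npy',d); return p,d
def world(n,d):
    c=r.get_calibration(n); h,w=d.shape; f=h/2/np.tan(np.radians(c['fovy'])/2)
    v,u=np.mgrid[:h,:w]; P=np.stack([(u-c['cx'])/f*d,(v-c['cy'])/f*d,d],-1)
    A=np.array(c['attitude'],float); M=A if A.shape==(3,3) else R.from_euler('xyz',A,degrees=True).as_matrix()
    return P@M.T+np.array(c['position'])
E
python3 - <<'E'
from h import *
print(r.get_calibration('scene'),r.get_calibration('top')); print(r.sense())
snap('scene','s0'); snap('top','t0')
E
```

```text
pics
{'fovy': 47.16818872907258, 'cx': 292.548827380399, 'cy': 209.33372280861695, 'position': array([1147.07508244, -166.02833969, 1158.52493143]), 'attitude': array([-149.16202361,    0.16892823,   71.56963422])} {'fovy': 42.060424620769375, 'cx': 280.8535324405969, 'cy': 208.83335140806236, 'position': array([ 336.17230045,   21.15364094, 1599.09366444]), 'attitude': array([-171.6518971 ,    0.50562614,  -91.63975962])}
{'time': 0.0, 'joint_pos': array([-7.24464238e+01,  7.51594839e+00,  8.53293689e+01, -7.72707298e-04,
        8.72621351e+01, -4.89267134e+00]), 'qd': array([ 0.03175625,  0.02697196, -0.07906314,  0.04646915,  0.00609266,
       -0.03556652]), 'joint_efforts': array([-1.24572118e-03, -5.69407225e+01, -5.00555062e+01, -4.31712078e-04,
        1.48667931e-02, -2.90617015e-05]), 'tool_pos': array([ 228.94176723, -554.00361155,  230.23482112]), 'tcp_rot': array([-94.48116307,  89.89254483, 107.96512212]), 'ft_force': array([-0.76486608, -0.6606087 , -0.17564034]), 'wrist_torque': array([ 0.01929778,  0.02482464, -0.02560994]), 'finger_gap': 85.66773412606523}
```

View pics/s0.png

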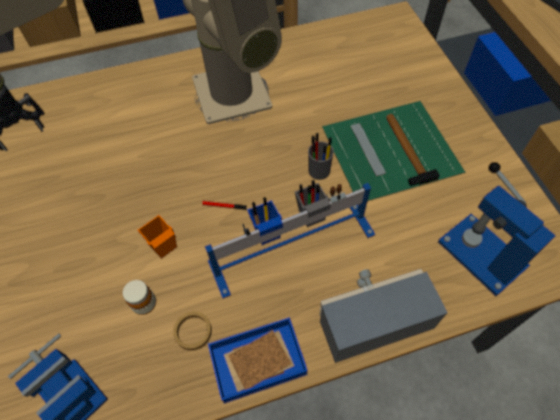

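View pics/t0.png

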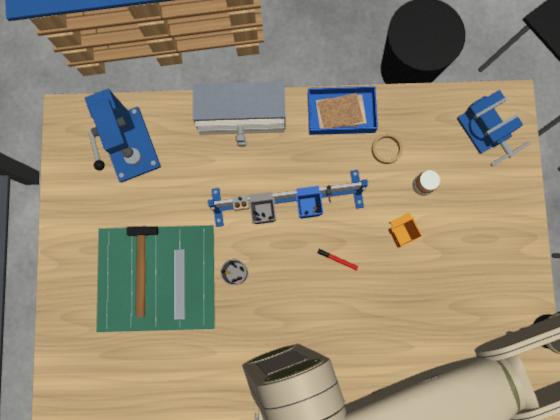

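The scene view shows the orange cup at (158,236), the blue cup at (265,218) and the grey one at (310,202) on the bar. The top view shows orange at (404,229), blue at (309,203) and grey at (262,209). The awl block is left of grey at (240,203) and the scissor hook right of blue at (329,193). I'll get positions from depth and enlarged crops.

```bash
python3 - <<'E'
from h import *
a=cv2.imread('pics/t0.png'); b=cv2.imread('pics/s0.png')
t=cv2.resize(a[160:250,200:440],None,fx=3.3,fy=3.3,interpolation=cv2.INTER_CUBIC)
s=cv2.resize(b[170:290,130:390],None,fx=3,fy=3,interpolation=cv2.INTER_CUBIC)
cv2.imwrite('pics/tc.png',t)
cv2.imwrite('pics/sc.png',s)
for n,tag in (('top','t0'),('scene','s0')):
    d=np.load(f'pics/{tag}.npy'); W=world(n,d); im=cv2.imread(f'pics/{tag}.png'); hsv=cv2.cvtColor(im,cv2.COLOR_BGR2HSV)
    tbl=W[...,2][(W[...,2]<20)&(W[...,2]>-20)&(W[...,0]<900)&(W[...,0]>300)]; print(n,'table z',np.median(tbl))
    # orange: rim points
    z=W[...,2]
    m=(hsv[...,0]>3)&(hsv[...,0]<14)&(hsv[...,1]>180)&(hsv[...,2]>100)&(d>0)&(z>70)&(z<110)
    k,l,st,c=cv2.connectedComponentsWithStats(m.astype(np.uint8)); 
    for i in range(1,k):
        if st[i,4]>15: p=W[l==i]; print('orange',st[i],p.min(0).round(),p.max(0).round(),p.mean(0).round(), cv2.minAreaRect(p[:,:2].astype(np.float32)))
    # bar: z 140..158
    m=(z>141)&(z<153)&(d>0)&(hsv[...,1]<60)&(W[...,0]>350)&(W[...,0]<800)&(abs(W[...,1])<300)
    p=W[m]; print('bar pts',len(p), np.polyfit(p[:,1],p[:,0],1), p[:,1].min(),p[:,1].max())
E
```

```text
top table z 1.3940022675407135
bar pts 424 [-2.92651456e-01  5.72106208e+02] -193.3328418298437 220.98037557302956
scene table z -0.02910094934532026
bar pts 625 [-1.18616381e-01  5.91095204e+02] -202.34567587202153 210.26447919323473
```

View pics/tc.png

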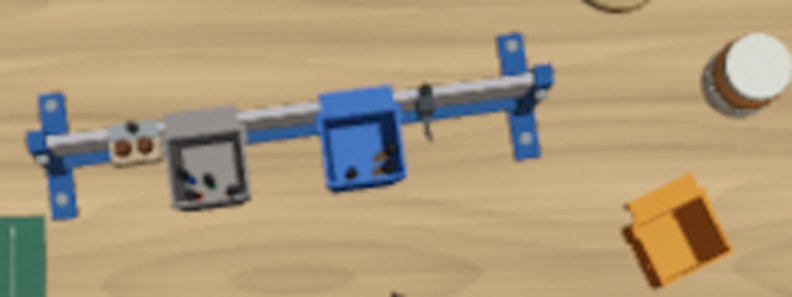

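View pics/sc.png

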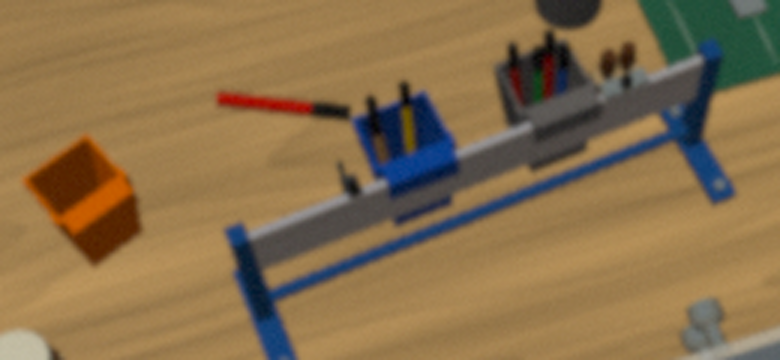

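```bash
python3 - <<'E'
from h import *
def rep(name,p):
    if len(p)<5: print(name,len(p));return
    print(name,len(p),'med',np.median(p,0).round(1),'rect',[np.round(x,1) for x in cv2.minAreaRect(p[:,:2].astype(np.float32))])
for n,tag,(ou,ov) in (('top','t0',(404,229)),('scene','s0',(158,236))):
    d=np.load(f'pics/{tag}.npy'); W=world(n,d); im=cv2.imread(f'pics/{tag}.png'); hsv=cv2.cvtColor(im,cv2.COLOR_BGR2HSV).astype(int)
    z=W[...,2]; u,v=np.meshgrid(np.arange(560),np.arange(420))
    print(n, 'orange px',hsv[ov-4:ov+5:4,ou], W[ov,ou])
    near=(abs(u-ou)<30)&(abs(v-ov)<30)&(d>0)
    print(np.percentile(z[near],[50,80,90,95,99]).round(1))
    rep('orange z>82',W[near&(z>82)&(z<105)]); rep('orange z>92',W[near&(z>91.5)&(z<101)])
    box=(W[...,0]>450)&(W[...,0]<680)&(abs(W[...,1])<260)&(d>0)
    blue=(hsv[...,0]>105)&(hsv[...,0]<125)&(hsv[...,1]>150)
    B=W[box&blue&(z>152)&(z<163)]
    rep('blue hook+uprights',B); 
    k,l,st,c=cv2.connectedComponentsWithStats((box&(z>146)&(z<165)).astype(np.uint8))
    for i in range(1,k):
        if st[i,4]>4: rep(f'cc{st[i]}',W[l==i])
E
```

```text
top orange px [[ 14 208 135]
 [ 18 182 216]
 [ 18 182 216]] [ 500.04900417 -330.38747255    4.18362181]
[ 2.3  7.7 61.7 92.7 99.1]
orange z>82 274 med [ 510.5 -304.5   94.4] rect [array([ 491.9, -312.8]), array([75.5, 70.5]), np.float64(23.1)]
orange z>92 187 med [ 514.4 -302.7   95.5] rect [array([ 492.2, -313.4]), array([75.5, 69. ]), np.float64(22.9)]
blue hook+uprights 179 med [594.5 -48.7 156.5] rect [array([568.9,   6.1]), array([ 60.8, 425.8]), np.float64(5.8)]
cc[207 179 161  33 906] 906 med [588.7  34.4 154.2] rect [array([572.5,   7.9]), array([ 60.2, 431.8]), np.float64(6.0)]
cc[273 208   2   4   5] 5 med [549.3  46.3 150.2] rect [array([547.5,  47.2]), array([9.1, 2.7]), np.float64(3.5)]
cc[298 213   6   3   8] 8 med [532.4 -21.7 148.8] rect [array([532.7, -23.8]), array([14.4,  3.7]), np.float64(63.0)]
cc[312 212   9   3  12] 12 med [535.1 -64.6 148.6] rect [array([535.1, -66.1]), array([ 3.4, 22.1]), np.float64(6.0)]
cc[272 215   4   5   9] 9 med [525.   46.7 149.1] rect [array([526.8,  46.6]), array([ 5.9, 13.6]), np.float64(63.4)]
cc[256 217   6   5  12] 12 med [520.8
[... 1152 characters left out ...]
]
cc[308 189   3   5  12] 12 med [541.   76.1 154.1] rect [array([541.2,  75.9]), array([5.7, 4. ]), np.float64(84.4)]
cc[295 191   3   4   5] 5 med [530.9  45.3 148. ] rect [array([531.6,  45.4]), array([7.9, 2.7]), np.float64(6.1)]
cc[263 200   9   7  23] 23 med [541.5 -38.4 153. ] rect [array([537.4, -30.6]), array([ 6.8, 24.8]), np.float64(25.2)]
cc[273 205   3   3   5] 5 med [550.5 -18.4 148.5] rect [array([550.2, -18.5]), array([7.7, 3.1]), np.float64(3.1)]
cc[253 211   4   6  17] 17 med [560.6 -70.3 156.6] rect [array([560.1, -70.8]), array([7.9, 4.5]), np.float64(59.3)]
cc[251 216   2   4   5] 5 med [564.3 -79.8 148.3] rect [array([564.5, -80. ]), array([9.2, 2.2]), np.float64(10.8)]
```

```bash
cat > rack.py <<'E'
from h import *
YAW=5.8; RZ=R.from_euler('z',YAW,degrees=True).as_matrix()
def rackpts(n,tag):
    d=np.load(f'pics/{tag}.npy'); W=world(n,d)@RZ; hsv=cv2.cvtColor(cv2.imread(f'pics/{tag}.png'),cv2.COLOR_BGR2HSV).astype(int)
    return W,d>0,hsv
E
python3 - <<'E'
from rack import *
for n,tag in (('top','t0'),('scene','s0')):
    W,ok,hsv=rackpts(n,tag); x,y,z=W[...,0],W[...,1],W[...,2]
    q=np.array([571,6,150])@RZ
    ok&=(abs(x-q[0])<70)&(abs(y-q[1])<230)
    up=ok&(z>152)&(z<166)&(abs(y-q[1])>190); print(n,'uprights y',y[up].min().round(1),y[up].max().round(1),'x med',np.median(x[up&(y>q[1])]).round(1),np.median(x[up&(y<q[1])]).round(1),np.median(z[up]).round(1))
    bl=(hsv[...,0]>105)&(hsv[...,0]<125)&(hsv[...,1]>150)
    # bar top: profile over y bins
    for lo in range(-190,200,10):
        m=ok&(z>140)&(z<170)&(y-q[1]>=lo)&(y-q[1]<lo+10)&(x>570)
        if m.sum()>3: print(lo+5, m.sum(), 'x %.1f..%.1f z90 %.1f hue %d sat %d'%(np.percentile(x[m],3),np.percentile(x[m],97),np.percentile(z[m],85),np.median(hsv[...,0][m]),np.median(hsv[...,1][m])))
    # hooks : edges along y
    for nm,m in (('blue',ok&bl&(z>135)&(z<163)&(abs(y-q[1])<120)),('grey',ok&(z>152.5)&(z<158)&(hsv[...,1]<90)&(y>q[1]+20)&(y<q[1]+130)&(x>575))):
        print(nm,m.sum(),'y',np.percentile(y[m],[0,1,3,50,97,99,100]).round(1),'x',np.percentile(x[m],[0,2,50,98,100]).round(1))
E
```

```text
top uprights y -265.8 165.7 x med 591.0 591.1 158.3
-185 12 x 587.4..594.5 z90 153.1 hue 114 sat 9
-175 14 x 587.0..594.9 z90 151.8 hue 123 sat 7
-165 12 x 587.3..593.8 z90 153.0 hue 112 sat 7
-155 13 x 586.9..593.7 z90 154.9 hue 18 sat 8
-145 10 x 587.4..595.2 z90 152.0 hue 117 sat 7
-135 14 x 586.6..594.2 z90 153.4 hue 66 sat 9
-125 13 x 587.3..594.5 z90 153.3 hue 113 sat 7
-115 23 x 575.7..594.3 z90 162.1 hue 105 sat 27
-105 28 x 575.8..594.9 z90 160.2 hue 105 sat 24
-95 13 x 587.1..594.4 z90 153.7 hue 17 sat 9
-85 31 x 570.3..596.8 z90 159.3 hue 108 sat 152
-75 30 x 579.3..598.8 z90 157.7 hue 108 sat 164
-65 33 x 579.3..598.8 z90 159.3 hue 108 sat 164
-55 32 x 578.2..598.1 z90 159.4 hue 108 sat 164
-45 31 x 579.6..598.8 z90 158.4 hue 108 sat 165
-35 31 x 579.1..599.2 z90 158.5 hue 108 sat 165
-25 34 x 572.7..599.2 z90 157.7 hue 108 sat 163
-15 13 x 577.7..593.4 z90 155.3 hue 113 sat 11
-5 15 x 587.4..594.8 z90 149.6 hue 17 sat 7
5 10 x 586.9..593.2 z90 152.9 hue 116 sat 8
15 14 x 587.3..595.1 z90 152.1 hue 17 sat 8
25 13 x 587.0..594.3 z90 152.9 hue 114 sat 7
35 11 x 588.7..594.6
[... 2279 characters left out ...]
 17 sat 20
95 41 x 581.8..602.8 z90 156.3 hue 15 sat 20
105 37 x 572.3..601.0 z90 154.6 hue 15 sat 23
115 54 x 571.7..597.5 z90 158.8 hue 19 sat 29
125 41 x 578.0..598.2 z90 162.7 hue 25 sat 25
135 48 x 572.8..597.8 z90 164.7 hue 18 sat 73
145 37 x 576.6..597.8 z90 155.7 hue 21 sat 20
155 11 x 591.5..597.4 z90 150.2 hue 10 sat 20
165 19 x 587.8..598.3 z90 150.1 hue 13 sat 17
175 16 x 590.0..597.3 z90 149.9 hue 15 sat 13
185 13 x 591.0..597.0 z90 150.3 hue 15 sat 15
195 18 x 589.8..597.9 z90 150.5 hue 18 sat 11
blue 346 y [-138.9 -137.1 -136.2 -104.8  -74.4   40.3   42.6] x [526.1 527.9 589.6 602.4 602.7]
grey 204 y [-13.5 -10.8  -7.5  29.8  72.7  74.8  76.4] x [579.3 580.5 591.4 601.6 602.8]
```

```bash
cat > plan.py <<'E'
from rack import *
def delta(target,yaw):
    s=r.sense(); M=R.from_euler('xyz',s['tcp_rot'],degrees=True).as_matrix()
    d=M.T@(np.array(target)-s['tool_pos'])
    ty=M[:,1]; cur=np.degrees(np.arctan2(ty[1],ty[0]))
    e=(yaw-cur+90)%180-90   # world yaw change, half-turn symmetric
    print('t %.2f'%s['time'],'tcp',s['tool_pos'].round(1),'jaw yaw %.2f'%cur,'delta',d.round(1),'turn about tool x %.2f'%(-e),'F',s['ft_force'].round(1),'gap %.1f'%s['finger_gap'],'j6 %.0f'%s['joint_pos'][5])
    return M
E
python3 - <<'E'
from plan import *
M=delta([518.3,-302.3,170],23); print(M.round(3))
for n,tag in (('top','t0'),('scene','s0')):
    W,ok,hsv=rackpts(n,tag); x,y,z=W[...,0],W[...,1],W[...,2]; c=591 if n=='top' else 593.4
    for nm,a,b,cut in (('blue',-150,-60,0),('grey',-20,75,0)):
        m=ok&(z>152.5 if n=='scene' else z>154)&(z<163)&(abs(x-c+2)<12)&(y>a)&(y<b)
        yy=np.sort(y[m]); print(n,nm,m.sum(),yy[[0,2,5,-6,-3,-1]].round(1))
        # hook lip side (x beyond bar) edges
        m=ok&(x>c+5)&(x<c+12)&(z>125)&(z<163)&(y>a)&(y<b); yy=np.sort(y[m]); print('  lip',m.sum(),yy[[0,2,5,-6,-3,-1]].round(1),'ctr %.1f'%np.mean(yy))
        m=ok&(x<c-14)&(x>c-75)&(z>142)&(z<155)&(y>a)&(y<b); yy=np.sort(y[m]); print('  rim',m.sum(),yy[[0,2,5,-6,-3,-1]].round(1),'x',x[m].min().round(1))
E
```

```text
t 0.10 tcp [ 229.  -554.1  230.4] jaw yaw -67.55 delta [  60.6 -122.1 -363.5] turn about tool x 89.45 F [-0.5 -0.1  0.5] gap 85.3 j6 -5
[[-0.001  0.382 -0.924]
 [ 0.002 -0.924 -0.382]
 [-1.    -0.002 -0.   ]]
top blue 139 [-149.6 -137.5 -135.   -75.4  -70.5  -68.6]
  lip 35 [-134.6 -131.8 -127.   -83.4  -77.7  -72.5] ctr -104.1
  rim 78 [-139.7 -137.9 -137.4  -72.3  -71.8  -71.5] x 524.0
top grey 152 [-8.4 -6.7 -5.7 70.9 72.3 74.4]
  lip 32 [-5.1 -2.1  5.8 46.4 52.2 68.6] ctr 25.8
  rim 100 [-11.9 -10.   -9.6  67.7  72.1  74.8] x 523.7
scene blue 182 [-138.6 -136.5 -134.9  -75.7  -74.4  -70.9]
  lip 133 [-149.  -134.9 -133.6  -78.2  -76.6  -75.7] ctr -106.1
  rim 111 [-139.8 -139.7 -138.   -72.3  -72.1  -70.7] x 523.2
scene grey 211 [-13.5 -10.8  -7.9  72.8  73.8  74.8]
  lip 128 [-7.9 -7.7 -5.1 51.6 53.3 74.8] ctr 22.8
  rim 138 [-13.1 -11.6 -10.8  64.4  67.4  74.5] x 524.5
```

Emit:
{"api": "move_arm", "payload": {
  "deltas": [
    [[3,-6,-18],5],
    [[8,-18,-54],13.5],
    [[14,-32,-96],23.5],
    [[20,-46,-138],33.5],
    [[27,-60,-180],43.5],
    [[34,-74,-222],53.5],
    [[41,-88,-264],63.5],
    [[49,-102,-305],73.5],
    [[56,-113,-338],82.5],
    [[60,-120,-358],88],
    [[60,-122,-363],89.5],
    [[60,-122,-363],89.5]
  ],
  "jaw": 0.2,
  "squeeze": 60
}}

```text
time: 1.6
tool_pos: [517.6, -302.7, 170.4]
tcp_rot: [9.5, 89.9, 122.6]
ft_force: [-0.2, -0.4, -0.3]
finger_gap: 51.1
```

```bash
python3 - <<'E'
from plan import *
M=delta([518.3,-302.3,64],23); print(M.round(3))
b,_=snap('top','t1'); a,_=snap('scene','s1')
s=cv2.resize(a[190:290,90:230],None,fx=4,fy=4,interpolation=cv2.INTER_CUBIC)
cv2.imwrite('pics/s1c.png',cv2.cvtColor(s,cv2.COLOR_RGB2BGR))
E
```

```text
t 1.60 tcp [ 517.6 -302.7  170.4] jaw yaw -156.94 delta [ 1.064e+02 -9.000e-01 -1.000e-01] turn about tool x 0.06 F [-0.2 -0.4 -0.3] gap 51.1 j6 122
[[-0.001 -0.92  -0.392]
 [ 0.002 -0.392  0.92 ]
 [-1.     0.     0.002]]
```

View pics/s1c.png

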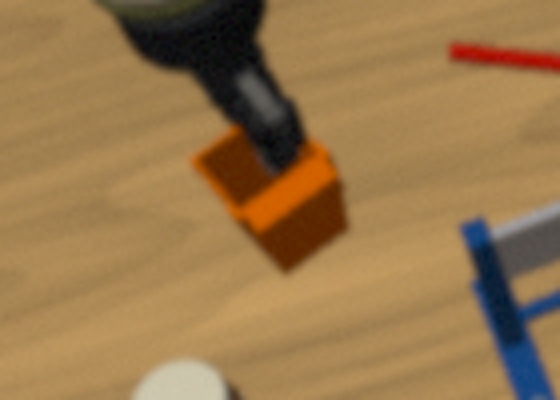

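The view shows the gripper over the hook, which is at (290,190) in the crop. At this wrist turn, joint 6 would run past its range at the rack. So I turn half round first and take the equivalent grasp.

Emit:
{"api": "move_arm", "payload": {
  "deltas": [
    [[0,-0.5,0],-5],
    [[0,-1,0],-14],
    [[0,-1,0],-24],
    [[0,-1,0],-34],
    [[0,-1,0],-44],
    [[0,-1,0],-54],
    [[0,-1,0],-64],
    [[0,-1,0],-74],
    [[0,-1,0],-84],
    [[0,-1,0],-94],
    [[0,-1,0],-104],
    [[0,-1,0],-114]
  ]
}}

```text
time: 3.2
tool_pos: [517.6, -304.0, 171.2]
tcp_rot: [-118.9, 90.0, 108.4]
ft_force: [0.2, 0.2, -0.1]
finger_gap: 51.4
```

Emit:
{"api": "move_arm", "payload": {
  "deltas": [
    [[4,0,0],-10],
    [[14,0,0],-20],
    [[28,0,0],-30],
    [[38,0,0],-40],
    [[46,0,0],-50],
    [[52,0,0],-60],
    [[52,0,0],-66],
    [[52,0,0],-66]
  ]
}}

```text
time: 4.2
tool_pos: [517.0, -304.8, 119.4]
tcp_rot: [174.0, 90.0, 107.2]
ft_force: [-0.6, -0.1, -0.0]
finger_gap: 50.9
```

```bash
python3 - <<'E'
from plan import *
M=delta([518.3,-302.3,64],23); print(M.round(3))
E
```

```text
t 4.20 tcp [ 517.  -304.8  119.4] jaw yaw 23.23 delta [55.4  2.2 -1.8] turn about tool x 0.23 F [-0.6 -0.1 -0. ] gap 50.9 j6 -59
[[-0.     0.919  0.394]
 [ 0.001  0.394 -0.919]
 [-1.     0.    -0.001]]
```

Emit:
{"api": "move_arm", "payload": {
  "deltas": [
    [[8,2,-2],0],
    [[22,2,-2],0],
    [[36,2,-2],0],
    [[46,2,-2],0],
    [[53,2,-2],0],
    [[55,2,-2],0],
    [[55,2,-2],0]
  ]
}}

```text
time: 5.08
tool_pos: [518.2, -302.2, 64.5]
tcp_rot: [152.9, 90.0, 86.1]
ft_force: [-0.1, 0.4, -0.3]
finger_gap: 51.3
```

Emit:
{"api": "move_arm", "payload": {
  "deltas": [
    [[0,0,0],0],
    [[0,0,0],0],
    [[0,0,0],0],
    [[0,0,0],0],
    [[0,0,0],0],
    [[0,0,0],0]
  ],
  "jaw": -1,
  "squeeze": 60
}}

```text
time: 5.82
tool_pos: [518.5, -302.6, 65.3]
tcp_rot: [42.6, 89.9, -24.2]
ft_force: [-0.8, 0.6, 6.2]
finger_gap: 19.9
```

```bash
python3 - <<'E'
from plan import *
M=delta([518.3,-302.3,164],23); print(r.sense()['wrist_torque'])
E
```

```text
t 5.83 tcp [ 518.5 -302.6   65.3] jaw yaw 23.24 delta [-98.7  -0.   -0.3] turn about tool x 0.24 F [-0.8  0.6  6.2] gap 19.9 j6 -58
[-0.01053061  0.3104799  -0.06325714]
```

Emit:
{"api": "move_arm", "payload": {
  "deltas": [
    [[-4,0,0],0],
    [[-14,0,0],0],
    [[-34,0,0],0],
    [[-60,0,0],0],
    [[-90,0,0],0],
    [[-120,0,0],0],
    [[-150,0,0],0],
    [[-180,0,0],0],
    [[-203,0,0],0],
    [[-216,0,0],0],
    [[-222,0,0],0],
    [[-222,0,0],0]
  ]
}}

```text
time: 7.32
tool_pos: [518.3, -302.5, 287.2]
tcp_rot: [45.5, 90.0, -21.3]
ft_force: [-0.5, 0.1, -1.2]
finger_gap: 20.1
```

```bash
python3 - <<'E'
from plan import *
M=delta(list(RZ[:2]@np.array([592.3,-41.3,0]))+[287],5.8); print(RZ@[592.3,-41.3,0])
a,_=snap('scene','s2')
s=cv2.resize(a[120:270,80:260],None,fx=4,fy=4,interpolation=cv2.INTER_CUBIC)
cv2.imwrite('pics/s2c.png',cv2.cvtColor(s,cv2.COLOR_RGB2BGR))
E
```

```text
t 7.33 tcp [ 518.3 -302.5  287.2] jaw yaw 23.23 delta [ 1.000e-01  1.958e+02 -2.656e+02] turn about tool x 17.43 F [-0.5  0.1 -1.2] gap 20.1 j6 -58
[593.44146891  18.76707155   0.        ]
```

View pics/s2c.png

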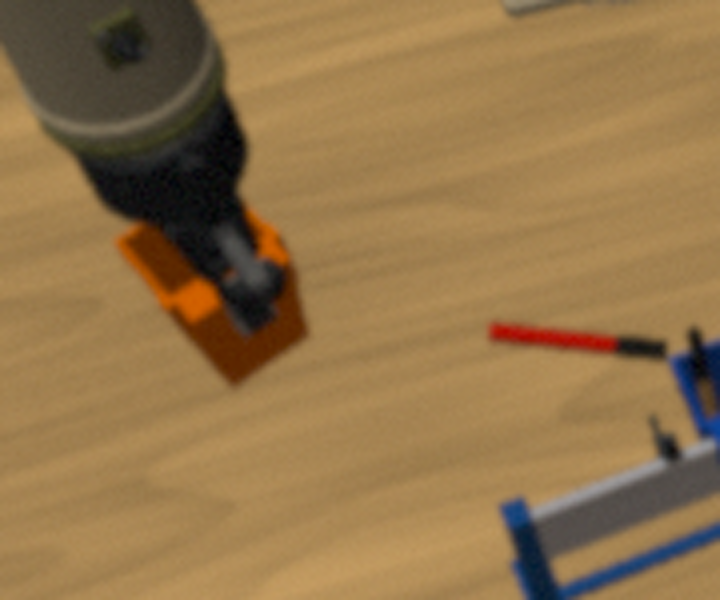

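The cup is held by its hook, seen at (235,290) in the crop, and hangs straight. Next it goes over the gap.

Emit:
{"api": "move_arm", "payload": {
  "deltas": [
    [[0,8,-11],0.5],
    [[0,24,-33],2],
    [[0,44,-60],4],
    [[0,66,-90],6],
    [[0,88,-120],8],
    [[0,110,-150],10],
    [[0,132,-180],12],
    [[0,154,-209],14],
    [[0,173,-235],15.5],
    [[0,187,-253],16.5],
    [[0,194,-263],17.2],
    [[0,196,-266],17.4]
  ]
}}

```text
time: 8.88
tool_pos: [593.0, 20.2, 286.0]
tcp_rot: [-112.1, 89.9, 163.8]
ft_force: [-0.2, -0.1, -2.4]
finger_gap: 20.0
```

Emit:
{"api": "move_arm", "payload": {
  "deltas": [
    [[0,0,0],0],
    [[0,0,0],0]
  ]
}}

```text
time: 9.12
tool_pos: [592.9, 19.4, 285.9]
tcp_rot: [-99.7, 89.9, 176.1]
ft_force: [-0.4, -0.3, -0.5]
finger_gap: 20.4
```

```bash
python3 - <<'E'
from plan import *
M=delta([593.4,18.8,250],5.8); tp=r.sense()['tool_pos']@RZ; print('tcp rack',tp)
a,_=snap('scene','s3'); b,_=snap('top','t3')
A=cv2.resize(a[110:290,190:390],None,fx=3,fy=3,interpolation=cv2.INTER_CUBIC)
cv2.imwrite('pics/s3c.png',cv2.cvtColor(A,cv2.COLOR_RGB2BGR))
for n,tag in (('top','t3'),('scene','s3')):
    W,ok,hsv=rackpts(n,tag); x,y,z=W[...,0],W[...,1],W[...,2]; h=hsv[...,0]
    m=ok&(abs(x-tp[0])<90)&(abs(y-tp[1])<70)&(z>200)&(z<330)&(h>3)&(h<22)&(hsv[...,1]>150)
    p=W[m]; print(n,m.sum(),'x',np.percentile(p[:,0],[0,1,99,100]).round(1),'y',np.percentile(p[:,1],[0,1,3,97,99,100]).round(1),'z',np.percentile(p[:,2],[1,95,99]).round(1))
    t=p[p[:,2]>np.percentile(p[:,2],99)-8]; print(' top: x',t[:,0].min().round(1),t[:,0].max().round(1),'y',np.percentile(t[:,1],[0,2,98,100]).round(1),'rect',cv2.minAreaRect(p[:,:2].astype(np.float32)))
    hk=p[p[:,0]>tp[0]-13]; hk=hk[hk[:,2]>295]; print(' hook x',np.percentile(hk[:,0],[0,2,98,100]).round(1),'y',np.percentile(hk[:,1],[0,2,98,100]).round(1),'zmed',np.median(hk[:,2]))
E
```

```text
t 9.12 tcp [592.9  19.4 285.9] jaw yaw 5.84 delta [35.9  0.5  0.7] turn about tool x 0.04 F [-0.4 -0.3 -0.5] gap 20.4 j6 -9
tcp rack [591.7863234  -40.56587376 285.93501115]
top 548 x [525.1 525.7 583.3 586.9] y [-74.9 -73.4 -72.1  -9.1  -7.7  -6.3] z [221.9 314.  317.4]
 top: x 526.1 586.9 y [-74.9 -73.9  -7.1  -6.3] rect ((555.62060546875, -40.22530746459961), (68.5013656616211, 61.71808624267578), 89.09080505371094)
 hook x [579.1 579.3 586.4 586.9] y [-74.9 -74.7  -7.   -6.9] zmed 312.8988879041457
scene 733 x [527.1 527.9 612.7 617.6] y [-76.1 -75.3 -74.1 -18.2 -13.4  -6.6] z [221.9 315.7 317.6]
 top: x 527.1 611.4 y [-75.1 -74.8 -10.4  -6.6] rect ((572.4081420898438, -41.26386260986328), (69.40586853027344, 90.41484832763672), 89.67296600341797)
 hook x [579.1 580.6 615.8 617.6] y [-76.1 -75.5  -9.4  -6.6] zmed 313.73713910825484
```

View pics/s3c.png

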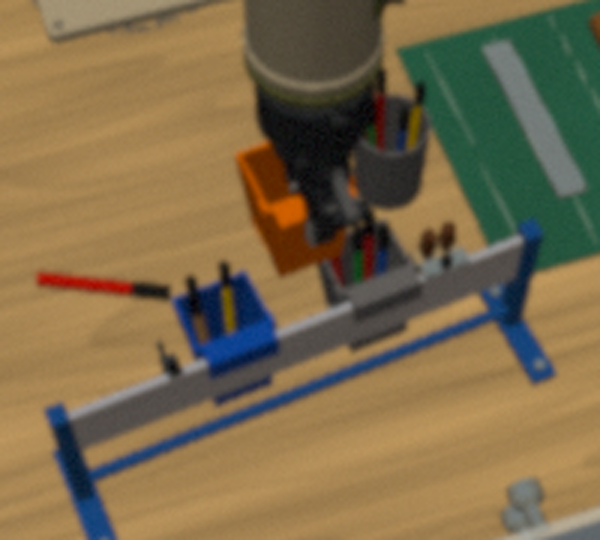

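The cup is centred over the gap: cup y ≈ TCP y ≈ −40.7, gap middle ≈ −41.3. Its hook lines up with the bar in x to about 0.3 mm in both cameras. Blue, at (225,320) in the crop, has the scissor hook at (172,365) with room between. Grey, at (360,280), touches the awl block. So blue, towards tool +z, has to give way.

Emit:
{"api": "move_arm", "payload": {
  "deltas": [
    [[5,0.3,0.3],0],
    [[15,0.5,0.7],0],
    [[27,0.5,1],0],
    [[39,0.5,1],0],
    [[49,0.5,1],0],
    [[56,0.5,1],0],
    [[60,0.5,1],0],
    [[60,0.5,1],0]
  ]
}}

```text
time: 10.22
tool_pos: [593.4, 18.5, 225.9]
tcp_rot: [-103.2, 89.9, 172.7]
ft_force: [0.1, 0.0, -1.7]
finger_gap: 20.1
```

```bash
python3 - <<'E'
from plan import *
M=delta([593.4,18.8,250],5.8); print('tcp rack',(r.sense()['tool_pos']@RZ).round(2),'F rack',(r.sense()['ft_force']@RZ).round(2))
a,_=snap('scene','s4'); b,_=snap('top','t4')
A=cv2.resize(a[160:290,210:380],None,fx=4,fy=4,interpolation=cv2.INTER_CUBIC)
cv2.imwrite('pics/s4c.png',cv2.cvtColor(A,cv2.COLOR_RGB2BGR))
E
```

```text
t 10.22 tcp [593.4  18.5 225.9] jaw yaw 5.83 delta [-24.1  -0.   -0.3] turn about tool x 0.03 F [ 0.1  0.  -1.7] gap 20.1 j6 -9
tcp rack [592.28 -41.54 225.92] F rack [ 0.12  0.01 -1.73]
```

View pics/s4c.png

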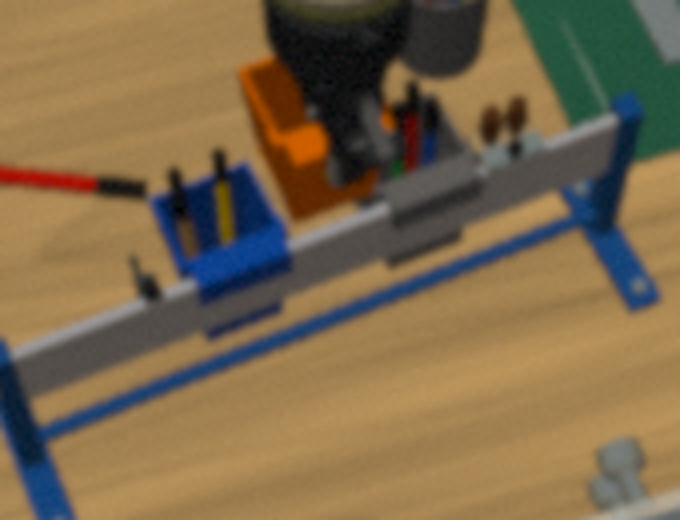

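The foot, at (300,215) in the crop, is above the gap and clear of blue's rim at (250,165) and grey's markers at (410,120). Next I ease it in between the rims.

Emit:
{"api": "move_arm", "payload": {
  "deltas": [
    [[3,0,0],0],
    [[7,0,0.2],0],
    [[11,0,0.4],0],
    [[15,0,0.4],0],
    [[19,0,0.4],0],
    [[22,0,0.4],0],
    [[22,0,0.4],0]
  ]
}}

```text
time: 11.2
tool_pos: [593.6, 18.1, 204.2]
tcp_rot: [-105.7, 90.0, 170.1]
ft_force: [0.2, -0.4, -1.7]
finger_gap: 20.0
```

```bash
cat > st.py <<'E'
from plan import *
s=r.sense(); print('t %.2f'%s['time'],'tcp rack',(s['tool_pos']@RZ).round(2),'F rack',(s['ft_force']@RZ).round(2),'T rack',(s['wrist_torque']@RZ).round(3),'gap %.1f'%s['finger_gap'])
E
python3 st.py
```

```text
t 11.20 tcp rack [592.36 -41.96 204.16] F rack [ 0.17 -0.39 -1.66] T rack [-0.015 -0.042  0.029] gap 20.0
```

Emit:
{"api": "move_arm", "payload": {
  "deltas": [
    [[2,0,0.3],0],
    [[4,0,0.8],0],
    [[6,0,1.3],0],
    [[8,0,1.8],0],
    [[10,0,2.3],0],
    [[12,0,2.8],0],
    [[12,0,3],0],
    [[12,0,3],0]
  ]
}}

```text
time: 12.2
tool_pos: [593.9, 15.1, 192.0]
tcp_rot: [-100.2, 90.0, 175.6]
ft_force: [0.7, 3.8, 0.4]
finger_gap: 19.8
```

```bash
python3 st.py
```

```text
t 12.20 tcp rack [592.38 -45.04 191.99] F rack [1.09 3.66 0.38] T rack [ 0.714 -0.292 -0.029] gap 19.8
```

Blue answers with about 3.7 N. I keep easing sideways first to see whether it slides.

Emit:
{"api": "move_arm", "payload": {
  "deltas": [
    [[1,0,0.5],0],
    [[2,0,1],0],
    [[3,0,1.5],0],
    [[4,0,2],0],
    [[5,0,2.3],0],
    [[6,0,2.6],0]
  ]
}}

```text
time: 12.95
tool_pos: [594.1, 12.4, 185.9]
tcp_rot: [-97.6, 89.9, 178.2]
ft_force: [-0.8, 4.5, 2.9]
finger_gap: 20.0
```

```bash
python3 st.py
```

```text
t 12.95 tcp rack [592.33 -47.66 185.87] F rack [-0.35  4.53  2.9 ] T rack [ 0.759 -0.002 -0.042] gap 20.0
```

Emit:
{"api": "move_arm", "payload": {
  "deltas": [
    [[2,0,0.1],0],
    [[4,0,0.2],0],
    [[6,0,0.3],0],
    [[8,0,0.4],0],
    [[10,0,0.4],0],
    [[12,0,0.4],0],
    [[14,0,0.4],0],
    [[16,0,0.4],0],
    [[18,0,0.4],0],
    [[20,0,0.4],0]
  ]
}}

```text
time: 14.2
tool_pos: [594.2, 12.0, 165.8]
tcp_rot: [-98.2, 89.9, 177.6]
ft_force: [-0.4, 4.0, 1.6]
finger_gap: 20.3
```

```bash
python3 st.py
```

```text
t 14.20 tcp rack [592.34 -48.06 165.79] F rack [0.05 4.04 1.58] T rack [ 0.659 -0.069 -0.063] gap 20.3
```

Emit:
{"api": "move_arm", "payload": {
  "deltas": [
    [[2,0,0],0],
    [[4,0,0],0],
    [[6,0,0],0],
    [[8,0,0],0],
    [[10,0,0],0],
    [[12,0,0],0],
    [[14,0,0],0],
    [[16,0,0],0],
    [[17,0,0],0]
  ]
}}

```text
time: 15.32
tool_pos: [594.1, 12.1, 148.6]
tcp_rot: [-98.3, 89.9, 177.6]
ft_force: [-0.3, 4.7, 2.2]
finger_gap: 20.2
```

```bash
python3 st.py; python3 - <<'E'
from plan import *
a,_=snap('scene','s5'); b,_=snap('top','t5')
A=cv2.resize(a[160:290,210:380],None,fx=4,fy=4,interpolation=cv2.INTER_CUBIC)
cv2.imwrite('pics/s5c.png',cv2.cvtColor(A,cv2.COLOR_RGB2BGR))
tp=r.sense()['tool_pos']@RZ
for n,tag in (('top','t5'),('scene','s5')):
    W,ok,hsv=rackpts(n,tag); x,y,z=W[...,0],W[...,1],W[...,2]; h=hsv[...,0]
    m=ok&(abs(x-tp[0]+20)<70)&(abs(y-tp[1])<60)&(z>155)&(z<195)&(h>3)&(h<22)&(hsv[...,1]>150)
    p=W[m]; print(n,m.sum(),'x',np.percentile(p[:,0],[0,1,99,100]).round(1),'y',np.percentile(p[:,1],[0,1,3,97,99,100]).round(1),'ztop',np.percentile(p[:,2],[95]).round(1))
    bl=(h>105)&(h<125)&(hsv[...,1]>150)
    m=ok&bl&(x>515)&(x<605)&(z>142)&(z<160)&(y>-160)&(y<-70); print(' blue y',np.sort(y[m])[[0,3,8,-8,-4,-1]].round(1))
E
```

```text
t 15.32 tcp rack [592.27 -48.04 148.63] F rack [0.18 4.7  2.23] T rack [ 0.566  0.042 -0.084] gap 20.2
top 122 x [525.7 526.6 583.9 584.9] y [-82.5 -81.  -80.7 -16.3 -15.7 -15.2] ztop [178.8]
 blue y [-151.  -150.3 -147.7  -90.   -89.1  -86.1]
scene 207 x [526.9 528.3 605.9 612.4] y [-83.5 -83.  -82.3 -19.1 -14.8 -11.2] ztop [180.9]
 blue y [-151.  -149.2 -147.9  -85.9  -85.3  -83.9]
```

View pics/s5c.png

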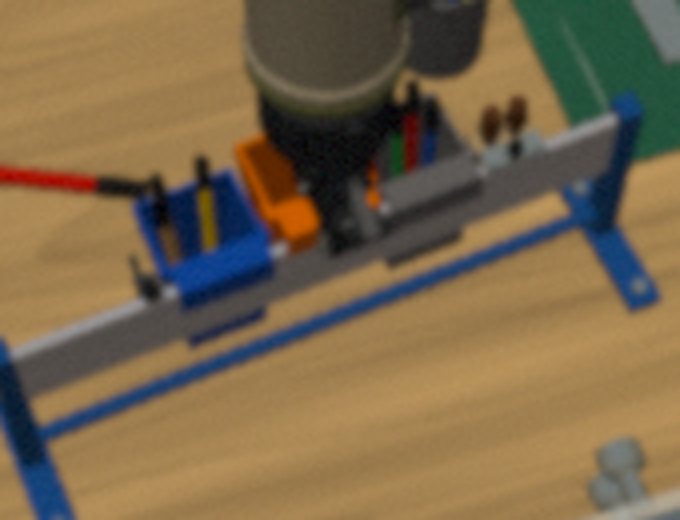

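Blue has slid about 11 mm and still hangs at (230,265) in the crop. Orange is between the two cups, with its hook just above the bar. Now the lip has to pass over the bar.

Emit:
{"api": "move_arm", "payload": {
  "deltas": [
    [[1.5,0,0],0],
    [[3,0,0],0],
    [[4.5,0,0],0],
    [[6,0,0],0],
    [[7.5,0,0],0],
    [[9,0,0],0]
  ]
}}

```text
time: 16.18
tool_pos: [594.1, 12.0, 139.4]
tcp_rot: [-96.2, 89.9, 179.6]
ft_force: [-0.3, 4.8, 1.3]
finger_gap: 20.0
```

```bash
python3 st.py
```

```text
t 16.18 tcp rack [592.23 -48.07 139.44] F rack [0.21 4.77 1.29] T rack [ 0.574  0.043 -0.051] gap 20.0
```

Emit:
{"api": "move_arm", "payload": {
  "deltas": [
    [[1.5,0,0],0],
    [[3,0,0],0],
    [[4.5,0,0],0],
    [[6,0,0],0],
    [[7.5,0,0],0],
    [[9,0,0],0],
    [[10.5,0,0],0],
    [[11.5,0,0],0],
    [[11.5,0,0],0]
  ]
}}

```text
time: 17.3
tool_pos: [594.0, 11.9, 127.8]
tcp_rot: [-90.2, 89.9, -174.4]
ft_force: [0.0, 2.3, -1.0]
finger_gap: 20.1
```

```bash
python3 st.py
```

```text
t 17.30 tcp rack [592.13 -48.14 127.76] F rack [ 0.27  2.24 -1.04] T rack [ 0.364 -0.098 -0.051] gap 20.1
```

Emit:
{"api": "move_arm", "payload": {
  "deltas": [
    [[0.5,0,0],0],
    [[1,0,0],0],
    [[1.5,0,0],0],
    [[2,0,0],0],
    [[2,0,0],0]
  ]
}}

```text
time: 17.92
tool_pos: [594.0, 11.9, 125.7]
tcp_rot: [-88.5, 89.9, -172.6]
ft_force: [0.8, 2.6, -1.6]
finger_gap: 20.1
```

```bash
python3 st.py
```

```text
t 17.93 tcp rack [592.11 -48.17 125.7 ] F rack [ 1.03  2.53 -1.62] T rack [ 0.265 -0.046  0.018] gap 20.1
```

Emit:
{"api": "move_arm", "payload": {
  "deltas": [
    [[0.4,0,0],0],
    [[0.8,0,0],0],
    [[1.2,0,0],0],
    [[1.2,0,0],0]
  ]
}}

```text
time: 18.42
tool_pos: [594.1, 11.9, 125.3]
tcp_rot: [-84.7, 89.9, -168.9]
ft_force: [-3.6, 3.4, 6.8]
finger_gap: 20.2
```

```bash
python3 st.py
```

```text
t 18.43 tcp rack [592.23 -48.16 125.26] F rack [-3.23  3.74  6.85] T rack [ 0.458  0.489 -0.067] gap 20.2
```

The hook is on the bar: TCP z is 125.3, as predicted, with about 7 N of contact. I let go.

Emit:
{"api": "move_arm", "payload": {
  "deltas": [
    [[0,0,0],0],
    [[0,0,0],0],
    [[0,0,0],0],
    [[0,0,0],0],
    [[0,0,0],0]
  ],
  "jaw": 0
}}

```text
time: 19.05
tool_pos: [594.0, 11.9, 125.2]
tcp_rot: [-82.7, 89.9, -166.9]
ft_force: [-0.4, 0.1, -0.3]
finger_gap: 42.8
```

```bash
python3 st.py
```

```text
t 19.05 tcp rack [592.19 -48.21 125.18] F rack [-0.41  0.13 -0.32] T rack [ 0.018  0.046 -0.034] gap 42.8
```

Emit:
{"api": "move_arm", "payload": {
  "deltas": [
    [[-2,0,0],0],
    [[-8,0,0],0],
    [[-18,0,0],0],
    [[-32,0,0],0],
    [[-50,0,0],0],
    [[-72,0,0],0],
    [[-96,0,0],0],
    [[-120,0,0],0],
    [[-142,0,0],0],
    [[-158,0,0],0],
    [[-165,0,0],0],
    [[-165,0,0],0]
  ]
}}

```text
time: 20.55
tool_pos: [594.3, 11.9, 290.5]
tcp_rot: [-68.3, 90.0, -152.4]
ft_force: [0.3, 0.0, -0.9]
finger_gap: 42.9
```

Emit:
{"api": "move_arm", "payload": {
  "deltas": [
    [[0,-10,10],0],
    [[0,-30,30],0],
    [[0,-60,60],0],
    [[0,-95,95],0],
    [[0,-130,130],0],
    [[0,-160,160],0],
    [[0,-180,180],0],
    [[0,-190,190],0],
    [[0,-190,190],0]
  ]
}}

```text
time: 21.68
tool_pos: [424.0, -196.8, 290.2]
tcp_rot: [-98.2, 89.9, 177.5]
ft_force: [0.2, 0.4, -0.5]
finger_gap: 42.7
```

```bash
python3 st.py; python3 - <<'E'
from plan import *
a,_=snap('scene','s6'); b,_=snap('top','t6')
A=cv2.resize(a[160:290,210:380],None,fx=4,fy=4,interpolation=cv2.INTER_CUBIC)
cv2.imwrite('pics/s6c.png',cv2.cvtColor(A,cv2.COLOR_RGB2BGR))
for n,tag in (('top','t6'),('scene','s6')):
    W,ok,hsv=rackpts(n,tag); x,y,z=W[...,0],W[...,1],W[...,2]; h=hsv[...,0]; c=591 if n=='top' else 593.4
    for nm,col,lo,hi in (('orange',(h>3)&(h<22)&(hsv[...,1]>150),-100,0),('blue',(h>105)&(h<125)&(hsv[...,1]>150),-160,-70),('grey',hsv[...,1]<90,5,55)):
        m=ok&col&(x>c-10)&(x<c+11)&(z>140)&(z<175)&(y>lo)&(y<hi); print(n,nm,m.sum(),'hook z med %.1f'%np.median(z[m&(z>150)]),'y',np.sort(y[m])[[0,4,-5,-1]].round(1),'x',np.percentile(x[m],[3,97]).round(1))
E
```

```text
t 21.68 tcp rack [ 401.96 -238.63  290.23] F rack [ 0.28  0.36 -0.48] T rack [-0.021  0.017  0.033] gap 42.7
top orange 141 hook z med 155.4 y [-81.2 -77.2 -21.  -16.3] x [581.6 597.3]
top blue 121 hook z med 156.2 y [-149.  -145.   -92.8  -91.1] x [581.6 595.8]
top grey 128 hook z med 155.5 y [ 5.9  7.3 52.6 54. ] x [581.3 599.3]
scene orange 230 hook z med 154.5 y [-80.  -77.5 -19.2 -13.1] x [584.3 602.4]
scene blue 221 hook z med 154.2 y [-152.6 -147.9  -90.9  -88.7] x [584.2 602.2]
scene grey 170 hook z med 154.0 y [ 5.5  5.9 52.1 54.2] x [584.  602.2]
```

View pics/s6c.png

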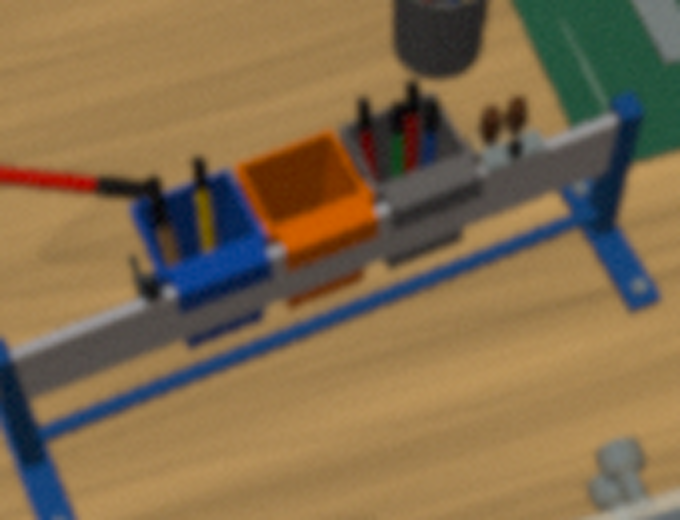

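Orange, at (310,215) in the crop, hangs between blue at (215,250) and grey at (430,180). All three hooks read about 155 mm, and the arm is well clear. Handing in.

```bash
python3 -c "
from bench import r
print(r.hand_in())"
```

```text
the job is handed in; nothing more can be done
None
```

The orange cup is back on the bar between the blue and grey cups, and I handed the job in at about 22 s of the 72 allowed. I picked it up by its hook, carried it over the hanging cups, and eased it about 7 mm off the gap's middle towards blue. Blue slid roughly 12 mm along the bar, and grey stayed put beside the awl block.

- **Forces:** The sideways force read at each stop stayed at or below 5 N, against the 12 N limit. The hook met the bar at about 7 N, against 30 N. These are readings at the end of each move, so brief peaks in between were not recorded.
- **Final check:** Both cameras show all three hook tops at 154–156 mm, where 155 is home. All three cups are hanging, and the gripper is clear of everything.
- **Bystanders:** I never moved near them and the ones visible in the last view look undisturbed, but I did not check each one separately.
- **Cameras:** The two disagreed by about 2 mm in x, within their calibration. I aligned the held hook to the bar within each camera's own view, and no check failed.

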